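Make room in the pot row and fill it

ROBOT

A 6-joint arm with a two-finger parallel gripper is mounted at the origin on the work surface. World frame = base frame: x ahead of the robot, y to its left, z up, the work surface at z = 0. Lengths are in m, angles in rad, forces in N, time in s.
With the tool pointing down it reaches from about 0.25 to 0.775 m from the base axis. Payload 4 kg.
Tool frame: the origin (TCP) lies at the very end of the fingers, on their centre line; the grasp point (between the pads) lies 19 mm behind it (robot.hold_point_z is the distance from the TCP to the grasp point, in m); z points along the fingers, y is the line along which they close (so a half turn about z gives the same grasp; the last joint's range is limited). The gripper opens to 94 mm and grips with 3 to 60 N. Pads are 16 mm wide; open, the fingers measure 119 mm over their backs; the gripper's body (75 mm by 177 mm) begins 78 mm behind the grasp point.
Start: joints at [1.168, 0.087, 1.371, -0, 1.684, -0.103], TCP at [0.162, 0.525, 0.206] pointing down, gripper open.
Joint ranges: [-3.1, 3.1], [-0.76, 2.03], [0.27, 2.55], [-1.08, 4.22], [0.17, 2.65], [-2.57, 2.57]. Speed limits (rad/s): [2.79, 2.79, 3.14, 3.14, 3.14, 3.14].

INTERFACE

Orientations are given as [roll, pitch, yaw] about the fixed x, y, z axes, in that order (R = Rz(yaw) Ry(pitch) Rx(roll)).
In Python, from bench import robot gives the robot as it stands.
- The arm moves only by the tool carry_out, never from a script. Its argument "steps" is a list of rows, each a list of 3 entries, a list of its own where there are three numbers: the shift along the tool's x, y, z in m, then the turn about the tool's z in units of 10 degrees (1.0 is 10 degrees), then the closure, from -1 (fully open) to 1 (shut). In form: [[[tx, ty, tz], roll, jaw], ...]. A call has 1 to 10 rows; each row is the pose to reach, as a shift and turn from the pose commanded when the call began, along the tool's axes at that moment; what a row does not reach only later rows make up. A row lasts 1/8 s, in which the tool goes at most 62.5 mm and 10.7 degrees, less where a joint would pass 70% of its speed; a pose out of reach is approached as far as the arm can. A call with a gripper value outside its range is refused whole. The fingers move at their own pace and stop on an object; the grip force is fixed at half the most. Time passes only in rows, so rows that repeat a pose let the fingers close. It gives the time, the measured TCP pose, the force, the opening and the grip force at its end, in the units of the state.
- robot.get_obs(): the state, without advancing time (a new reading comes with each control period).
- robot.snapshot(name): name is "scene" or "top" or "wrist"; returns a dict with "image" (480x640x3 uint8, red, green, blue), "z_map" (480x640 float32, m along the optical axis (not along the pixel's ray), 0 where there is no reading), "mtx" (3x3 intrinsics, pixels), "R" (3x3) and "t" (3): a world point X has camera coordinates R X + t. Camera axes: x right, y down, z forward; pixel columns grow to the right and rows downward; lengths in m; the calibration is good to about 2 mm. A picture is of the moment at which its call begins.
- robot.close_job(): hands the job in; it is judged then, once.
The state is a dict: "time": time; "joint_positions": joint angles; "qvel": joint speeds; "joint_torque": joint torques, N m; "tool_pos": TCP position; "ee_rot": TCP orientation; "wrist_force": force on the tool from outside, world axes, zero at the start; "wrist_torque": the same for the moment, N m; "width": finger opening in m; "finger_force": force on a finger pad.
Only numpy, scipy, OpenCV 4.12 (cv2) and the standard library are available. Lean on these libraries where they do the work, as an engineer would, in place of code of your own. Each camera call takes 0.05 s, during which the arm holds its last target. There are 200 camera calls.

TASK

Slide the pots on the slatted shelf apart along the row, without lifting or tipping them, to open a gap between the tallest pot and the pot next to it. Stand the spare terracotta pot from the table in that gap, upright on the slats, in line and square with the row (long side along it like the others), and nest the grey silicone liner pot upright inside it, right down on its floor. Set everything down gently, leave all the other things where they are, and let go.

Things in the scene. Friction and masses are not known exactly. Their poses are not given: they have to be found in the camera images.
- shelf: Low slatted wooden shelf, fixed. Origin on the table under its middle; y along the shelf and its row of pots, x across. Slat tops 50 mm above the table, bed 136 mm across; inner faces of the end rails at y = -163 and +163 mm, rails 40 mm above the slats, no rails at front and back. A spring clip on the +y rail reaches 5 mm above it.
- tall_c (a point): Rectangular terracotta pot, open and empty, 62 (its x) x 76 mm (its y) outside, walls and floor 3.5 mm, 80 mm tall, about 0.25 kg; the point is its centre, half-way up (40 mm above its underside). Stands at either end of the row of three, y along the row. The three start 0.5 mm apart, with 26 to 71 mm free to each rail, so the spare pot fits only if both sides of the gap are moved.
- middle_c (a point): Rectangular terracotta pot, open and empty, 62 (its x) x 76 mm (its y) outside, walls and floor 3.5 mm, 62 mm tall, about 0.20 kg; the point is its centre, half-way up (31 mm above its underside). Middle of the row, y along the row. Pots on the slats (friction 0.6 to 1.2) tip if dragged by the rim; gripped firmly (30 N) or pushed at half height or lower they slide upright and push the next along.
- low_c (a point): Rectangular terracotta pot, open and empty, 62 (its x) x 76 mm (its y) outside, walls and floor 3.5 mm, 46 mm tall, about 0.16 kg; the point is its centre, half-way up (23 mm above its underside). It stands at the other end of the row from the tall one, its y along the row.
- cover_c (a point): Rectangular terracotta pot, open and empty, 62 (its x) x 76 mm (its y) outside, walls and floor 3.5 mm, 70 mm tall, about 0.22 kg; the point is its centre, half-way up (35 mm above its underside). The spare pot, standing on the table to the left of the shelf (+y); inside it is 55 x 69 mm.
- liner_c (a point): Grey hard-silicone liner pot, rectangular like the spare pot, 46 (along its x) x 60 mm (along its y) outside, straight walls 3 mm thick, 105 mm tall, about 0.12 kg, open at the top, rigid; it stands on the table to the left of the shelf. The point is its centre, half-way up (52.5 mm above its underside). Nested on the floor of the spare pot, it stands 38 mm proud of it.
- cloche: Small glass cloche (bell), 100 mm across, 137 mm tall with its knob; origin under its centre. Bystander.
- saucer: White ceramic saucer, 96 mm across, 18 mm tall; origin under its centre. Bystander.
- can: Yellow plastic watering can, 124 mm across the body, about 180 mm tall, spout reaching 170 mm from its axis along its own x; origin under its body. Bystander.
- planter: Steel bulb planter: a steel tube 68 mm across standing on end, with a wooden T handle 120 mm long along its own y, 202 mm tall in all; origin under its centre. Bystander.
- trowel: Hand trowel lying flat, about 300 mm long along its own x, blade to +x, 28 mm tall; origin near its middle. Bystander.
- roundpot: Round terracotta pot, 76 mm across, 60 mm tall; origin under its centre. Bystander.
- switch (a joint): Toggle switch with a 50 mm black lever on a grey block, fixed to the table to the right (-y) in front of the shelf; angle of the lever in rad, 0 as it starts. Bystander.
Not all that is in view belongs to the job. What is shaped like the part that bears middle_c but green or pink is not meant.

How it is judged:
By the outcome, as a careful person would: the job done as asked, in the order asked, and still so for the second after the job is handed in, with the robot touching nothing.
It also fails if it takes over 72 s, if anything falls off the work surface, if the arm or the gripper's body presses on something with over 40 N, if the wrist force passes 120 N, or if a joint passes its speed limit or range.

## Working session

There is one attempt and no reset: what is moved stays moved. The work goes in short steps, Python scripts to look and compute and a tool call to move; the robot and the scene stay as the last step left them, time stands still between calls to the robot, and variables do not carry over. Pictures are saved under pics/ and viewed, at most 10 in all, crops included, and the job is handed in when it is done.

Besides the shell and the picture viewer there is one more tool, called after "Call:" as a command line: name --argument value ..., lists and objects as JSON in quotes. carry_out: Moves the arm, as the interface text tells. Its arguments: {"type":"object","properties":{"steps":{"type":"array","items":{"type":"array"}}},"required":["steps"]}

```bash
mkdir -p pics
cat > h.py <<'E'
import numpy as np,cv2
from bench import robot
def snap(n):
    s=robot.snapshot(n); return s
def cloud(s):
    z=s["z_map"];K=s["mtx"];v,u=np.mgrid[:480,:640]
    P=np.stack([(u-K[0,2])/K[0,0]*z,(v-K[1,2])/K[1,1]*z,z],-1)
    W=(P-s["t"])@s["R"]; W[z==0]=np.nan
    return W
def save(n,im): cv2.imwrite("pics/"+n,im[:,:,::-1])
E
python3 - <<'E'
from h import *
for n in("top","scene"):
    s=snap(n);save(n+"0.png",s["image"]);W=cloud(s);np.save(n+"0.npy",W);print(n,-s["R"].T@s["t"],s["mtx"][0,0])
o=robot.get_obs();print(o)
E
```

```text
top [0.29932398 0.0279703  1.65740915] 576.2869001168176
scene [ 1.38824577 -0.84631909  0.96356955] 610.301446163538
{'time': 0.1, 'joint_positions': array([ 1.16786058e+00,  8.78513465e-02,  1.37206282e+00,  4.14643800e-06,
        1.68357021e+00, -1.03070300e-01]), 'qvel': array([ 8.51741640e-05, -7.31705008e-04, -5.24606756e-03, -1.20699839e-03,
       -1.15083261e-03, -5.03986249e-04]), 'joint_torque': array([ 2.18661131e-03, -3.41252589e+01, -3.03300047e+01,  7.19793560e-02,
        3.03859985e-02, -1.20913987e-04]), 'tool_pos': array([0.16226661, 0.52502395, 0.20445791]), 'ee_rot': array([-3.13971140e+00, -1.98734077e-04,  2.84172748e+00]), 'wrist_force': array([-0.03774836, -0.46506989,  0.63658162]), 'wrist_torque': array([-0.01687031,  0.017249  ,  0.01387973]), 'finger_force': 0.0, 'width': 0.09388412207858496}
```

View pics/top0.png

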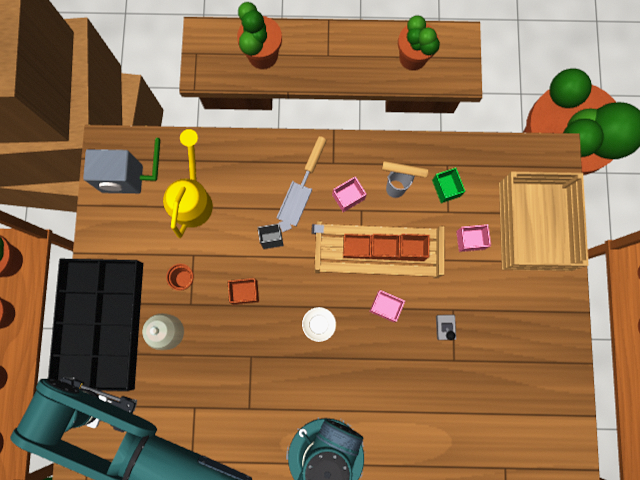

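View pics/scene0.png

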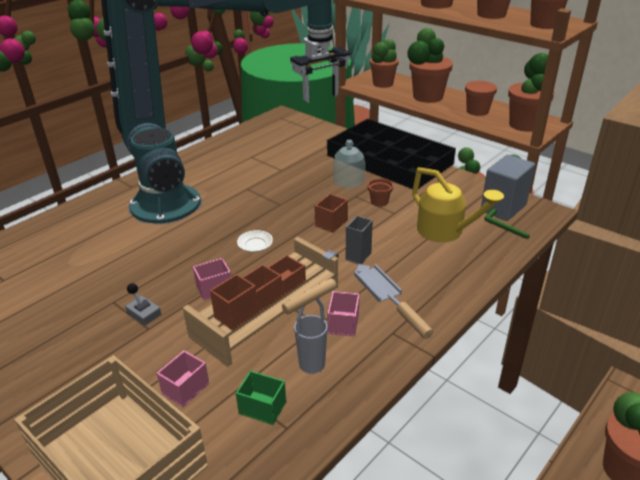

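Candidates from the pictures (top view, pixel):
- Row pots: (357,246), (386,246) and (415,246). The scene view shows the tall pot at the −y end.
- Spare pot: terracotta, rectangular, at (243,291). It is not the round pot (180,277), the pink pots (349,193), (388,305) and (474,237), or the green pot (449,184).
- Liner: dark grey, tall box at (270,236). It is not the switch (447,328) or the grey box (113,171).

```bash
cat >> h.py <<'E'
def rect(W,box,zlo,zhi):
    u0,v0,u1,v1=box; Q=W[v0:v1,u0:u1].reshape(-1,3); Q=Q[(Q[:,2]>zlo)&(Q[:,2]<zhi)]
    r=cv2.minAreaRect(Q[:,:2].astype(np.float32)*1000)
    return len(Q),np.round(r[0],1),np.round(r[1],1),round(r[2],1),round(float(np.median(Q[:,2]))*1000,1)
E
python3 - <<'E'
from h import *
W=np.load("top0.npy")
print("cover",rect(W,(222,270,265,310),.058,.08))
print("liner",rect(W,(252,218,290,256),.09,.12))
print("tall",rect(W,(395,225,440,268),.122,.14))
print("mid",rect(W,(368,225,408,268),.106,.119))
print("low",rect(W,(338,225,378,268),.090,.1))
print("shelf",rect(W,(305,215,455,285),.03,.2), "bed", rect(W,(305,215,455,285),.042,.056))
print("railL",rect(W,(305,215,335,285),.08,.094)," railR",rect(W,(433,215,455,285),.08,.1))
im=cv2.imread("pics/top0.png")[205:315,220:460]
cv2.imwrite("pics/crop0.png",cv2.resize(im,None,fx=3.3,fy=3.3,interpolation=cv2.INTER_CUBIC))
E
```

```text
cover (162, array([448.6, 240.9]), array([62.7, 76.7]), 6.6, 69.3)
liner (129, array([604.4, 167.9]), array([47.3, 60.2]), 10.0, 102.5)
tall (160, array([ 573.2, -227.2]), array([75.5, 64.4]), 89.2, 128.9)
mid (158, array([ 574.8, -160.1]), array([99.8, 63.1]), 88.4, 112.4)
low (136, array([577.2, -84.4]), array([93.8, 63.4]), 88.3, 95.1)
shelf (5868, array([ 573.2, -131.7]), array([369.9, 138.4]), 88.7, 53.2) bed (3536, array([ 572.8, -133. ]), array([341.3, 137.3]), 88.7, 50.4)
railL (258, array([577.6,  39. ]), array([ 32.8, 137.6]), 85.5, 89.8)  railR (286, array([ 568.8, -307. ]), array([ 16.8, 135.6]), 87.6, 89.2)
```

View pics/crop0.png

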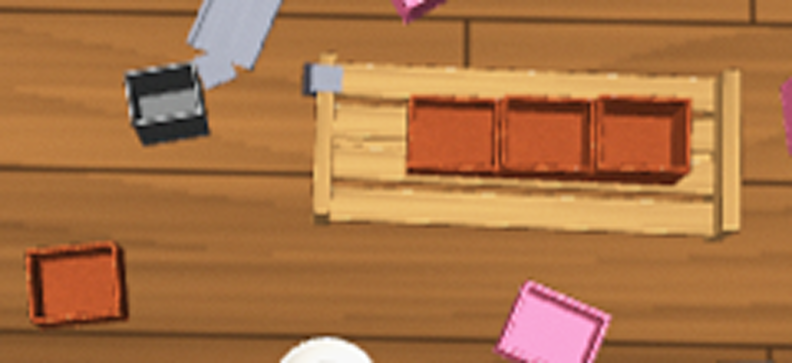

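The crop confirms the choice: terracotta rectangular spare pot lower left at about (75,285), grey liner at (167,103) beside the trowel tip. The row stands on the shelf with more free space on the clip (+y) side. Shelf yaw is about −1.3°.

```bash
cat >> h.py <<'E'
def delta(c,g):
    """c,g=(x,y,z,yaw deg) commanded/goal -> tool shift (m) and roll units"""
    a=np.radians(c[3]);d=np.subtract(g[:3],c[:3])
    s=[d[0]*np.cos(a)+d[1]*np.sin(a), d[0]*np.sin(a)-d[1]*np.cos(a), -d[2]]
    return np.round(s,4),round(((c[3]-g[3]+180)%360-180)/10,3)
E
python3 -c "
from h import *
print(delta((.162,.525,.206,162.82),(.575,-.151,.22,88.7)))"
```

```text
(array([-0.5942, -0.5238, -0.014 ]), 7.412)
```

Call:
carry_out --steps '[[[-0.594,-0.524,-0.014],7.41,-1],[[-0.594,-0.524,-0.014],7.41,-1],[[-0.594,-0.524,-0.014],7.41,-1],[[-0.594,-0.524,-0.014],7.41,-1],[[-0.594,-0.524,-0.014],7.41,-1],[[-0.594,-0.524,-0.014],7.41,-1],[[-0.594,-0.524,-0.014],7.41,-1],[[-0.594,-0.524,-0.014],7.41,-1],[[-0.594,-0.524,-0.014],7.41,-1],[[-0.594,-0.524,-0.014],7.41,-1]]'

```text
time: 1.35
tool_pos: [0.4886, -0.0098, 0.2162]
ee_rot: [-3.141, -0.001, 1.548]
wrist_force: [1.1, 0.7, 0.4]
width: 0.0942
finger_force: 0.0
```

Call:
carry_out --steps '[[[-0.12,0.075,0],0,-1],[[-0.12,0.075,0],0,-1],[[-0.12,0.075,0],0,-1],[[-0.12,0.075,0],0,-1],[[-0.12,0.075,0],0,-1]]'

```text
time: 1.98
tool_pos: [0.5599, -0.1279, 0.2167]
ee_rot: [-3.141, -0.001, 1.55]
wrist_force: [0.1, 1.4, 0.0]
width: 0.094
finger_force: 0.0
```

Run:
```python
from h import *
s=snap("wrist");save("w1.png",s["image"]);W=cloud(s);np.save("w1.npy",W)
o=robot.get_obs();print(o["tool_pos"],np.degrees(o["ee_rot"]),-s["R"].T@s["t"])
Q=W.reshape(-1,3)
for nm,lo,hi,y0,y1 in(("tall",.122,.14,-.28,-.18),("mid",.108,.117,-.2,-.1),("low",.092,.1,-.12,-.02)):
    m=(Q[:,2]>lo)&(Q[:,2]<hi)&(Q[:,1]>y0)&(Q[:,1]<y1)&(Q[:,0]>.53)&(Q[:,0]<.62)
    if m.sum()>20: print(nm,m.sum(),Q[m].min(0)*1000,Q[m].max(0)*1000,cv2.minAreaRect(Q[m][:,:2].astype(np.float32)*1000))
```

```text
[ 0.55989518 -0.12781091  0.21696441] [ 1.79981327e+02 -2.73438088e-02  8.88357482e+01] [ 0.56160423 -0.04990968  0.39441752]
tall 1274 [ 542.82302297 -242.17766881  122.04787157] [ 605.66579614 -188.81190229  130.42400881] ((574.3311767578125, -215.21124267578125), (52.35245895385742, 61.7629508972168), 88.31944274902344)
mid 2082 [ 543.76016859 -191.65955878  108.00675198] [ 607.19959931 -112.8926455   116.97737943] ((575.5446166992188, -152.3700408935547), (77.9299545288086, 62.07438278198242), 88.62467193603516)
low 1954 [ 545.41671754 -114.88726683   92.00523881] [609.09389746 -37.1978528   99.96835455] ((577.2892456054688, -75.99794006347656), (76.55768585205078, 62.253631591796875), 88.72134399414062)
```

View pics/w1.png

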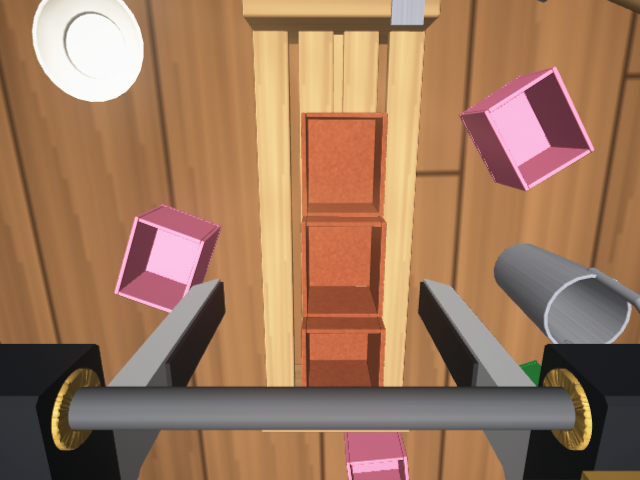

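The wrist view shows the row from the low pot (345,165) to the middle (345,265) and the tall pot (345,350). Fingers straddle the row, pink pots are well clear. Next I descend on the middle pot and grip it low.

Call:
carry_out --steps '[[[-0.024,0.015,0.03],0,-1],[[-0.024,0.015,0.07],0,-1],[[-0.024,0.015,0.11],0,-1],[[-0.024,0.015,0.14],0,-1],[[-0.024,0.015,0.155],0,-1],[[-0.024,0.015,0.155],0,-1]]'

```text
time: 2.78
tool_pos: [0.5743, -0.1527, 0.0611]
ee_rot: [-3.14, -0.001, 1.55]
wrist_force: [0.4, -0.4, -0.3]
width: 0.0943
finger_force: 0.0
```

Run:
```python
from h import *
W=np.load("w1.npy");Q=W.reshape(-1,3)
m=(Q[:,2]>.082)&(Q[:,2]<.093)&(Q[:,1]>.0)&(Q[:,1]<.07)&(abs(Q[:,0]-.57)<.04)
print(np.percentile(Q[m][:,1],[0,1,5,50,95,100]))
o=robot.get_obs();print(o["tool_pos"],np.degrees(o["ee_rot"]),o["wrist_force"])
```

```text
[0.02423922 0.02482531 0.0253262  0.03012455 0.03550807 0.03737911]
[ 0.5742716  -0.1527172   0.06113464] [-1.79927559e+02 -3.51444927e-02  8.87971690e+01] [ 0.40750077 -0.35541964 -0.30931212]
```

Call:
carry_out --steps '[[[0,0.001,0],0,0.3],[[0,0.001,0],0,0.6],[[0,0.001,0],0,0.8],[[0,0.001,0],0,0.8],[[0,0.001,0],0,0.8]]'

```text
time: 3.4
tool_pos: [0.576, -0.1541, 0.0622]
ee_rot: [3.141, 0.0, 1.548]
wrist_force: [-0.7, 0.7, 2.6]
width: 0.0621
finger_force: 30.0
```

Call:
carry_out --steps '[[[0.003,0,0],0,0.8],[[0.009,0,0],0,0.8],[[0.016,0,0],0,0.8],[[0.023,0,0],0,0.8],[[0.03,0,0],0,0.8],[[0.037,0,0],0,0.8],[[0.044,0,0],0,0.8],[[0.051,0,0],0,0.8],[[0.056,0,0],0,0.8],[[0.058,0,0],0,0.8]]'

```text
time: 4.65
tool_pos: [0.5776, -0.0957, 0.0622]
ee_rot: [3.14, 0.001, 1.549]
wrist_force: [0.7, -2.9, 5.9]
width: 0.0622
finger_force: 30.0
```

Call:
carry_out --steps '[[[0,0,0],0,0.8],[[0,0,0],0,0.2],[[0,0,0],0,-1],[[0,0,0],0,-1],[[0,0,0],0,-1]]'

```text
time: 5.28
tool_pos: [0.5765, -0.095, 0.0605]
ee_rot: [-3.14, -0.001, 1.549]
wrist_force: [-0.1, 0.1, 0.3]
width: 0.0887
finger_force: 0.0
```

Call:
carry_out --steps '[[[-0.01,0,-0.004],0,-1],[[-0.04,0,-0.006],0,-1],[[-0.08,0,-0.006],0,-1],[[-0.115,0,-0.006],0,-1],[[-0.133,0,-0.006],0,-1],[[-0.1335,0,-0.006],0,-1],[[-0.1335,0,-0.006],0,0.3],[[-0.1335,0,-0.006],0,0.6],[[-0.1335,0,-0.006],0,0.8],[[-0.1335,0,-0.006],0,0.8]]'

```text
time: 6.52
tool_pos: [0.5742, -0.2286, 0.0676]
ee_rot: [-3.141, -0.0, 1.549]
wrist_force: [0.5, 0.0, 0.4]
width: 0.0618
finger_force: 30.0
```

Call:
carry_out --steps '[[[0,0,0],0,0.8],[[-0.003,0,0],0,0.8],[[-0.009,0,0],0,0.8],[[-0.015,0,0],0,0.8],[[-0.021,0,0],0,0.8],[[-0.026,0,0],0,0.8],[[-0.029,0,0],0,0.8],[[-0.03,0,0],0,0.8]]'

```text
time: 7.52
tool_pos: [0.5735, -0.2595, 0.0676]
ee_rot: [3.141, -0.0, 1.548]
wrist_force: [0.2, 3.0, 1.4]
width: 0.0619
finger_force: 30.0
```

Call:
carry_out --steps '[[[0,0,0],0,0.8],[[0,0,0],0,0.2],[[0,0,0],0,-1],[[0,0,0],0,-1],[[0,0,0],0,-1],[[0,0,-0.05],0,-1],[[0,0,-0.1],0,-1],[[0,0,-0.15],0,-1],[[0.04,0,-0.17],0,-1],[[0.06,0,-0.17],0,-1]]'

```text
time: 8.78
tool_pos: [0.5758, -0.1986, 0.2402]
ee_rot: [3.137, 0.002, 1.549]
wrist_force: [0.2, -0.1, -0.4]
width: 0.0939
finger_force: 0.0
```

```bash
cat >> h.py <<'E'
def pots(W):
  Q=W.reshape(-1,3)
  for nm,lo,hi in(("tall",.122,.14),("mid",.106,.117),("low",.090,.1)):
    c={"tall":-.258,"mid":-.094,"low":-.018}[nm]
    m=(Q[:,2]>lo)&(Q[:,2]<hi)&(abs(Q[:,1]-c)<.046)&(Q[:,0]>.53)&(Q[:,0]<.62)
    if m.sum()>20: print(nm,m.sum(),Q[m].min(0)*1000,Q[m].max(0)*1000,cv2.minAreaRect(Q[m][:,:2].astype(np.float32)*1000))
E
python3 - <<'E'
from h import *
o=robot.get_obs();print(o["time"],o["tool_pos"],np.degrees(o["ee_rot"]))
s=snap("wrist");save("w2.png",s["image"]);W=cloud(s);np.save("w2.npy",W);pots(W)
E
```

```text
8.775 [ 0.57581888 -0.19859733  0.24021411] [1.79717445e+02 1.16140423e-01 8.87684067e+01]
tall 1920 [ 542.06680328 -297.66740689  122.00670782] [ 605.02491338 -220.23765182  130.41538448] ((573.7111206054688, -259.0259704589844), (76.71187591552734, 62.29580307006836), 88.74162292480469)
mid 2061 [ 546.22813221 -131.65470832  106.00092502] [609.48312685 -55.12439341 112.7771224 ] ((577.7670288085938, -93.2320556640625), (75.65702819824219, 62.1867790222168), 88.84452056884766)
low 592 [547.04032003 -63.64466942  90.04325056] [608.86103087 -28.57198629  99.95523036] ((577.9389038085938, -46.10657501220703), (34.858577728271484, 61.87480163574219), 89.77721405029297)
```

View pics/w2.png

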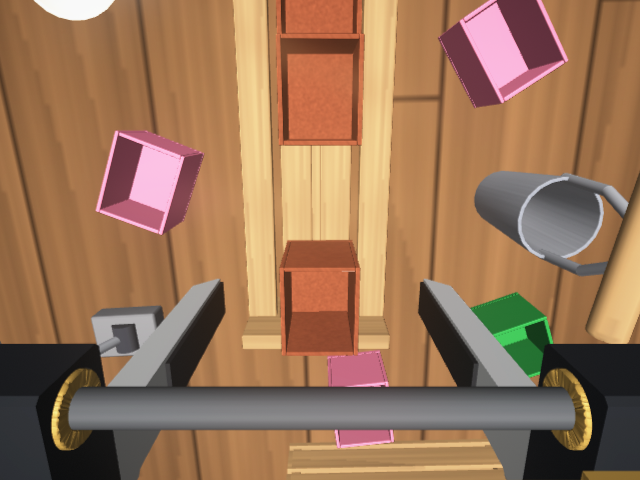

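The gap is 89.7 mm (pixel (320,190)) and the pots are upright. Now to the spare pot.

Call:
carry_out --steps '[[[0.06,-0.02,0],-0.2,-1],[[0.437,-0.136,0.01],-0.78,-1],[[0.437,-0.136,0.01],-0.78,-1],[[0.437,-0.136,0.01],-0.78,-1],[[0.437,-0.136,0.01],-0.78,-1],[[0.437,-0.136,0.01],-0.78,-1],[[0.437,-0.136,0.01],-0.78,-1],[[0.437,-0.136,0.01],-0.78,-1],[[0.437,-0.136,0.01],-0.78,-1],[[0.437,-0.136,0.01],-0.78,-1]]'

```text
time: 10.07
tool_pos: [0.4486, 0.2394, 0.2262]
ee_rot: [-3.14, 0.001, 1.684]
wrist_force: [-0.1, 0.0, -0.1]
width: 0.0942
finger_force: 0.0
```

Run:
```python
from h import *
o=robot.get_obs();print(o["time"],o["tool_pos"],np.degrees(o["ee_rot"]))
s=snap("wrist");save("w3.png",s["image"]);W=cloud(s);Q=W.reshape(-1,3)
for nm,c,lo,hi in(("cover",(.4486,.2409),.06,.08),("liner",(.6044,.1679),.095,.12)):
  m=(Q[:,2]>lo)&(Q[:,2]<hi)&(np.hypot(Q[:,0]-c[0],Q[:,1]-c[1])<.06)
  if m.sum()>20: print(nm,m.sum(),cv2.minAreaRect(Q[m][:,:2].astype(np.float32)*1000))
```

```text
10.075 [0.44863883 0.2393914  0.22621551] [-1.79890703e+02  8.12901105e-02  9.64700199e+01]
cover 1549 ((448.514892578125, 241.3774871826172), (62.15428924560547, 76.00656127929688), 6.707046031951904)
liner 904 ((615.6102294921875, 181.1078643798828), (37.28798294067383, 75.75064086914062), 47.966156005859375)
```

Call:
carry_out --steps '[[[0.002,0,0.04],-0.02,-1],[[0.002,0,0.09],-0.02,-1],[[0.002,0,0.14],-0.02,-1],[[0.002,0,0.18],-0.02,-1],[[0.002,0,0.196],-0.02,-1],[[0.002,0,0.196],-0.02,0],[[0.002,0,0.196],-0.02,0.4],[[0.002,0,0.196],-0.02,0.8],[[0.002,0,0.196],-0.02,0.8],[[0.002,0,0.196],-0.02,0.8]]'

```text
time: 11.38
tool_pos: [0.4491, 0.243, 0.0332]
ee_rot: [3.139, -0.001, 1.688]
wrist_force: [-0.8, -0.3, 6.1]
width: 0.0617
finger_force: 30.0
```

Call:
carry_out --steps '[[[0,0,0],0,0.8],[[0,0,-0.004],0,0.8],[[0,0,-0.02],0,0.8],[[0,0,-0.05],0,0.8],[[0,0,-0.09],0,0.8],[[0,0,-0.13],0,0.8],[[0,0,-0.16],0,0.8],[[0,0,-0.17],0,0.8],[[0,0,-0.17],0,0.8]]'

```text
time: 12.5
tool_pos: [0.4484, 0.2426, 0.2017]
ee_rot: [3.141, -0.0, 1.688]
wrist_force: [0.2, 0.2, -3.0]
width: 0.062
finger_force: 30.0
```

Run:
```python
from h import *
o=robot.get_obs();print(o["time"],o["tool_pos"],np.degrees(o["ee_rot"]),o["width"],o["wrist_force"])
p=o["tool_pos"]
print(delta((*p,np.degrees(o["ee_rot"][2])),(.5757,-.1761,p[2],88.75)))
```

```text
12.5 [0.44841102 0.24258086 0.20169866] [ 1.79966701e+02 -1.20058023e-02  9.67237011e+01] 0.061999839355752755 [ 0.17063085  0.20128155 -3.03042039]
(array([-0.4307,  0.0774, -0.    ]), np.float64(0.797))
```

Call:
carry_out --steps '[[[-0.015,0.003,0],0.05,0.8],[[-0.05,0.009,0],0.15,0.8],[[-0.1,0.018,0],0.25,0.8],[[-0.15,0.027,0],0.35,0.8],[[-0.2,0.036,0],0.45,0.8],[[-0.25,0.045,0],0.55,0.8],[[-0.3,0.054,0],0.65,0.8],[[-0.35,0.063,0],0.75,0.8],[[-0.395,0.071,0],0.8,0.8],[[-0.42,0.0755,0],0.8,0.8]]'

```text
time: 13.75
tool_pos: [0.5716, -0.1684, 0.1992]
ee_rot: [-3.138, -0.001, 1.546]
wrist_force: [-0.6, 0.4, -2.2]
width: 0.0618
finger_force: 30.0
```

Call:
carry_out --steps '[[[-0.007,0,0],0,0.8],[[-0.009,0,0],0,0.8],[[-0.009,0,0],0,0.8]]'

```text
time: 14.12
tool_pos: [0.5722, -0.1733, 0.2018]
ee_rot: [3.141, -0.001, 1.55]
wrist_force: [0.8, -0.3, -2.1]
width: 0.062
finger_force: 30.0
```

Run:
```python
from h import *
o=robot.get_obs();print(o["time"],o["tool_pos"],np.degrees(o["ee_rot"]),o["width"],o["wrist_force"])
s=snap("wrist");save("w4.png",s["image"]);W=cloud(s);Q=W.reshape(-1,3)
p=o["tool_pos"]
m=(abs(Q[:,2]-(p[2]+.037))<.006)&(abs(Q[:,1]-p[1])<.06)&(abs(Q[:,0]-p[0])<.0355)
print(m.sum(),cv2.minAreaRect(Q[m][:,:2].astype(np.float32)*1000), Q[m].min(0),Q[m].max(0))
print(delta((*p,np.degrees(o["ee_rot"][2])),(.5757,-.1746,p[2],88.75)))
```

```text
14.125 [ 0.57219076 -0.17334744  0.20177774] [ 1.79988927e+02 -3.26338439e-02  8.88176377e+01] 0.062017465502286165 [ 0.76091516 -0.30804266 -2.05712443]
5364 ((572.1773681640625, -167.29539489746094), (62.38085174560547, 70.91727447509766), 89.78352355957031) [ 0.53673675 -0.19858798  0.23278078] [ 0.60765087 -0.13604898  0.24476765]
(array([-0.0012,  0.0035, -0.    ]), np.float64(0.007))
```

View pics/w4.png

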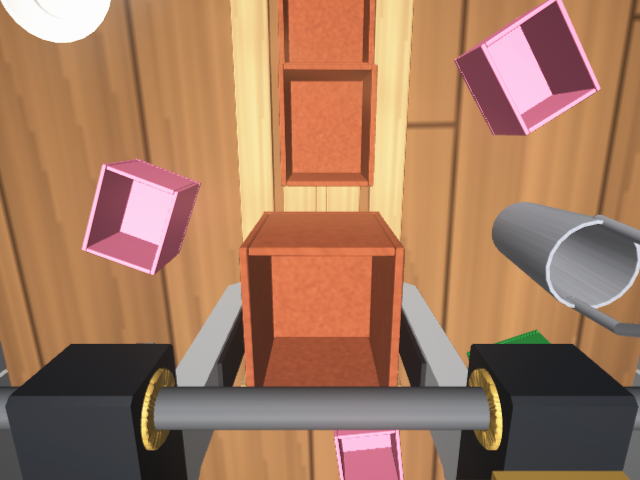

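Call:
carry_out --steps '[[[-0.0017,0.0035,0.01],0,0.8],[[-0.0017,0.0035,0.03],0,0.8],[[-0.0017,0.0035,0.05],0,0.8],[[-0.0017,0.0035,0.07],0,0.8],[[-0.0017,0.0035,0.09],0,0.8],[[-0.0017,0.0035,0.105],0,0.8],[[-0.0017,0.0035,0.11],0,0.8],[[-0.0017,0.0035,0.112],0,0.8],[[-0.0017,0.0035,0.112],0,0.8]]'

```text
time: 15.3
tool_pos: [0.5763, -0.1766, 0.0903]
ee_rot: [3.14, 0.0, 1.549]
wrist_force: [0.1, -0.2, -2.8]
width: 0.0616
finger_force: 30.0
```

Call:
carry_out --steps '[[[0.001,-0.0005,0.002],0,0.8],[[0.001,-0.0005,0.004],0,0.8],[[0.001,-0.0005,0.005],0,0.8],[[0.001,-0.0005,0.006],0,0.8],[[0.001,-0.0005,0.006],0,0.8]]'

```text
time: 15.92
tool_pos: [0.5753, -0.1754, 0.0834]
ee_rot: [-3.141, -0.0, 1.549]
wrist_force: [-0.7, -0.6, -3.0]
width: 0.0617
finger_force: 30.0
```

Call:
carry_out --steps '[[[0,0,0.0007],0,0.8],[[0,0,0.0014],0,0.8],[[0,0,0.0014],0,0.8]]'

```text
time: 16.3
tool_pos: [0.5754, -0.1756, 0.0832]
ee_rot: [3.141, 0.0, 1.549]
wrist_force: [-2.6, 0.7, 4.4]
width: 0.0618
finger_force: 30.0
```

Call:
carry_out --steps '[[[0,0,0],0,0.5],[[0,0,0],0,0],[[0,0,0],0,-1],[[0,0,0],0,-1],[[0,0,0],0,-1],[[0,0,-0.04],0,-1],[[0,0,-0.09],0,-1],[[0,0,-0.14],0,-1],[[0,0,-0.16],0,-1],[[0,0,-0.16],0,-1]]'

```text
time: 17.55
tool_pos: [0.5763, -0.1759, 0.2444]
ee_rot: [3.137, 0.002, 1.549]
wrist_force: [-0.1, -0.0, -1.1]
width: 0.0942
finger_force: 0.0
```

Run:
```python
from h import *
o=robot.get_obs();print(o["time"],o["tool_pos"],np.degrees(o["ee_rot"]),o["width"])
s=snap("wrist");save("w5.png",s["image"]);W=cloud(s);pots(W);Q=W.reshape(-1,3)
m=(abs(Q[:,2]-.118)<.006)&(abs(Q[:,1]+.176)<.0425)&(abs(Q[:,0]-.576)<.04)
print(m.sum(),cv2.minAreaRect(Q[m][:,:2].astype(np.float32)*1000),Q[m].min(0),Q[m].max(0))
p=o["tool_pos"]
print(delta((*p,np.degrees(o["ee_rot"][2])),(.6044,.1679,p[2],100)))
```

```text
17.55 [ 0.57633609 -0.17586484  0.24441647] [1.79733927e+02 9.50642022e-02 8.87266596e+01] 0.09421295800068133
tall 1788 [ 542.02585348 -297.27441274  122.00782763] [ 605.31412758 -220.2298354   130.56070959] ((573.6691284179688, -258.76239013671875), (76.66224670410156, 62.15644454956055), 88.6944808959961)
mid 2023 [ 546.14284066 -139.98798307  106.02386257] [609.24165978 -54.87804545 116.98583546] ((577.5965576171875, -97.72483825683594), (84.55538177490234, 62.283897399902344), 88.81893157958984)
low 992 [546.88429979 -63.67444187  90.00459493] [609.86732022  -5.36899892  99.8498812 ] ((578.3294067382812, -34.772071838378906), (58.23184585571289, 62.59263229370117), 89.46393585205078)
1719 ((575.4696655273438, -176.94363403320312), (75.89004516601562, 62.264522552490234), 88.66876220703125) [ 0.54369108 -0.21549758  0.11203994] [ 0.60732786 -0.13857879  0.12068289]
(array([ 0.3443,  0.0204, -0.    ]), np.float64(-1.127))
```

Call:
carry_out --steps '[[[0.04,0.002,0],-0.2,-1],[[0.344,0.02,-0.02],-1.13,-1],[[0.344,0.02,-0.02],-1.13,-1],[[0.344,0.02,-0.02],-1.13,-1],[[0.344,0.02,-0.02],-1.13,-1],[[0.344,0.02,-0.02],-1.13,-1],[[0.344,0.02,-0.02],-1.13,-1],[[0.344,0.02,-0.02],-1.13,-1],[[0.344,0.02,-0.02],-1.13,-1]]'

```text
time: 18.73
tool_pos: [0.6029, 0.1663, 0.2612]
ee_rot: [-3.14, 0.0, 1.744]
wrist_force: [-0.2, 1.1, 0.3]
width: 0.0941
finger_force: 0.0
```

Run:
```python
from h import *
o=robot.get_obs();print(o["time"],o["tool_pos"],np.degrees(o["ee_rot"]))
s=snap("wrist");save("w6.png",s["image"]);W=cloud(s);Q=W.reshape(-1,3)
m=(Q[:,2]>.098)&(Q[:,2]<.115)&(abs(Q[:,0]-.6044)<.045)&(abs(Q[:,1]-.168)<.05)
r=cv2.minAreaRect(Q[m][:,:2].astype(np.float32)*1000);print(m.sum(),r,np.median(Q[m][:,2]))
p=o["tool_pos"]
print(delta((*p,np.degrees(o["ee_rot"][2])),(r[0][0]/1000,r[0][1]/1000,.072,100)))
```

```text
18.725 [0.60287202 0.1663084  0.26119588] [-1.79910425e+02  2.34178466e-02  9.98974930e+01]
950 ((604.2661743164062, 168.176513671875), (46.00282287597656, 60.23618698120117), 10.833050727844238) 0.1032401230939641
(array([0.0016, 0.0017, 0.1892]), np.float64(-0.01))
```

View pics/w6.png

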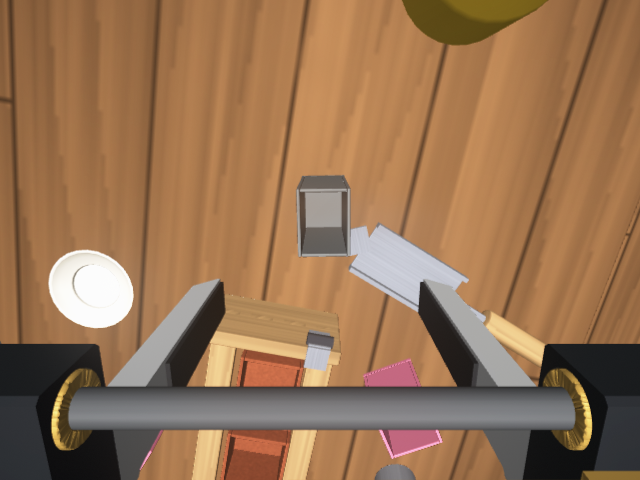

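The grey liner is at (325,218), open and upright, with the trowel tip beside its lower corner. Fingers at 72 mm height clear the trowel.

Call:
carry_out --steps '[[[0.0016,0.0015,0.04],-0.06,-1],[[0.0016,0.0015,0.09],-0.06,-1],[[0.0016,0.0015,0.14],-0.06,-1],[[0.0016,0.0015,0.175],-0.06,-1],[[0.0016,0.0015,0.187],-0.06,-1],[[0.0016,0.0015,0.187],-0.06,0],[[0.0016,0.0015,0.187],-0.06,0.5],[[0.0016,0.0015,0.187],-0.06,0.8],[[0.0016,0.0015,0.187],-0.06,0.9],[[0.0016,0.0015,0.187],-0.06,0.9]]'

```text
time: 20.02
tool_pos: [0.6044, 0.1699, 0.0756]
ee_rot: [3.141, -0.0, 1.756]
wrist_force: [0.0, -1.4, -0.0]
width: 0.0475
finger_force: 0.1
```

Call:
carry_out --steps '[[[0,0,0],0,0.9],[[0,0,0],0,0.9]]'

```text
time: 20.27
tool_pos: [0.6043, 0.1699, 0.0755]
ee_rot: [3.141, -0.0, 1.756]
wrist_force: [0.2, 0.1, 1.8]
width: 0.0458
finger_force: 30.0
```

Call:
carry_out --steps '[[[0,0,-0.004],0,0.9],[[0,0,-0.02],0,0.9],[[0,0,-0.05],0,0.9],[[0,0,-0.09],0,0.9],[[0,0,-0.13],0,0.9],[[0,0,-0.155],0,0.9],[[0,0,-0.16],0,0.9],[[0,0,-0.16],0,0.9]]'

```text
time: 21.28
tool_pos: [0.604, 0.1698, 0.2349]
ee_rot: [-3.141, -0.0, 1.756]
wrist_force: [0.3, -1.2, -1.8]
width: 0.0459
finger_force: 30.0
```

Run:
```python
from h import *
o=robot.get_obs();p=o["tool_pos"];print(o["time"],p,np.degrees(o["ee_rot"]),o["width"],o["wrist_force"])
print(delta((*p,np.degrees(o["ee_rot"][2])),(.5755,-.1752,p[2],88.7)))
```

```text
21.275 [0.60404176 0.16981373 0.2349337 ] [-1.79989986e+02 -5.67509339e-03  1.00623468e+02] 0.045934403119427515 [ 0.26538397 -1.2423781  -1.76195072]
(array([-0.3338, -0.0917, -0.    ]), np.float64(1.192))
```

Call:
carry_out --steps '[[[-0.015,-0.004,0],0.05,0.9],[[-0.05,-0.014,0],0.2,0.9],[[-0.095,-0.026,0],0.4,0.9],[[-0.14,-0.039,0],0.6,0.9],[[-0.185,-0.051,0],0.8,0.9],[[-0.23,-0.063,0],1.0,0.9],[[-0.275,-0.076,0],1.19,0.9],[[-0.31,-0.085,0],1.19,0.9],[[-0.328,-0.09,0],1.19,0.9],[[-0.334,-0.092,0],1.19,0.9]]'

```text
time: 22.52
tool_pos: [0.5747, -0.1762, 0.2341]
ee_rot: [-3.14, -0.001, 1.547]
wrist_force: [-0.1, 0.3, -1.0]
width: 0.0461
finger_force: 30.0
```

Call:
carry_out --steps '[[[0,0,0],0,0.9],[[0,0,0],0,0.9],[[0,0,0],0,0.9]]'

```text
time: 22.9
tool_pos: [0.5755, -0.1743, 0.2353]
ee_rot: [3.141, -0.0, 1.55]
wrist_force: [0.1, 1.4, -0.4]
width: 0.0454
finger_force: 30.0
```

Run:
```python
from h import *
o=robot.get_obs();p=o["tool_pos"];print(o["time"],p,np.degrees(o["ee_rot"]),o["width"],o["wrist_force"])
s=snap("wrist");save("w7.png",s["image"]);W=cloud(s);Q=W.reshape(-1,3)
m=(abs(Q[:,2]-p[2]-.0295)<.006)&(abs(Q[:,1]-p[1])<.05)&(abs(Q[:,0]-p[0])<.027)
print(m.sum(),Q[m].min(0),Q[m].max(0))
print(delta((*p,np.degrees(o["ee_rot"][2])),(.5755,-.1752,p[2],88.7)))
```

```text
22.9 [ 0.5755326  -0.17434153  0.23530158] [ 1.79981576e+02 -1.00628450e-02  8.88148991e+01] 0.045433454284721855 [ 0.05973282  1.37928068 -0.39683627]
4079 [ 0.54854026 -0.20454132  0.25880255] [ 0.60251683 -0.14523945  0.27078771]
(array([-0.0009, -0.    , -0.    ]), np.float64(0.011))
```

View pics/w7.png

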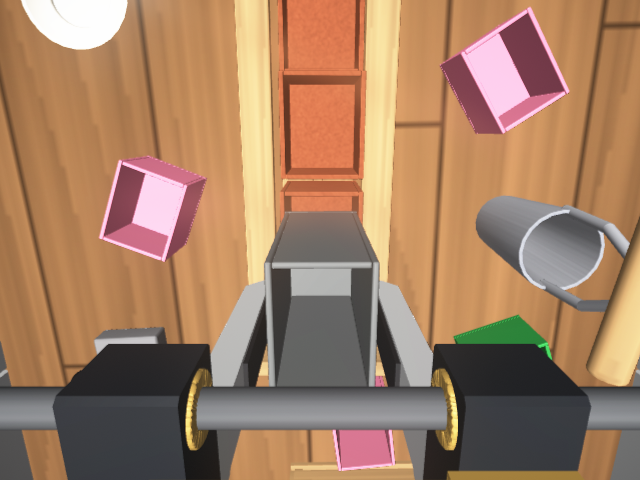

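The liner hangs upright and square over the spare pot (its rim runs (270,265)–(378,265)). Lowering.

Call:
carry_out --steps '[[[-0.0015,0,0.01],0,0.9],[[-0.0015,0,0.03],0,0.9],[[-0.0015,0,0.04],0,0.9],[[-0.0015,0,0.05],0,0.9],[[-0.0015,0,0.065],0,0.9],[[-0.0015,0,0.08],0,0.9],[[-0.0015,0,0.092],0,0.9],[[-0.0015,0,0.098],0,0.9],[[-0.0015,0,0.1],0,0.9],[[-0.0015,0,0.1],0,0.9]]'

```text
time: 24.2
tool_pos: [0.5755, -0.177, 0.1355]
ee_rot: [3.141, 0.0, 1.548]
wrist_force: [0.0, -0.1, -1.5]
width: 0.0457
finger_force: 30.0
```

Call:
carry_out --steps '[[[0.0007,0,0.002],0,0.9],[[0.0007,0,0.004],0,0.9],[[0.0007,0,0.005],0,0.9],[[0.0007,0,0.006],0,0.9],[[0.0007,0,0.006],0,0.9]]'

```text
time: 24.82
tool_pos: [0.5753, -0.1762, 0.1291]
ee_rot: [3.141, -0.0, 1.548]
wrist_force: [-0.4, -0.7, -1.0]
width: 0.0459
finger_force: 30.0
```

Call:
carry_out --steps '[[[0,0,0.0007],0,0.9],[[0,0,0.0014],0,0.9],[[0,0,0.0014],0,0.9]]'

```text
time: 25.2
tool_pos: [0.5753, -0.1763, 0.129]
ee_rot: [3.141, 0.0, 1.549]
wrist_force: [-3.1, 0.6, 5.4]
width: 0.0457
finger_force: 30.0
```

Call:
carry_out --steps '[[[0,0,0],0,0.7],[[0,0,0],0,0.3],[[0,0,0],0,-0.3],[[0,0,0],0,-0.3],[[0,0,0],0,-0.3],[[0,0,-0.03],0,-0.3],[[0,0,-0.07],0,-0.3],[[0,0,-0.11],0,-0.3],[[0,0,-0.13],0,-0.3],[[0,0,-0.13],0,-0.3]]'

```text
time: 26.45
tool_pos: [0.5762, -0.1766, 0.2598]
ee_rot: [3.137, 0.002, 1.549]
wrist_force: [0.7, 0.2, -0.1]
width: 0.0612
finger_force: 0.0
```

Run:
```python
from h import *
o=robot.get_obs();p=o["tool_pos"];print(o["time"],p,o["width"],o["wrist_force"])
s=snap("wrist");W=cloud(s);pots(W);Q=W.reshape(-1,3)
a=s["image"]
for nm,z,hx,hy in(("cover",.118,.04,.0425),("liner",.156,.04,.045)):
  m=(abs(Q[:,2]-z)<.006)&(abs(Q[:,1]+.176)<hy)&(abs(Q[:,0]-.576)<hx)
  print(nm,m.sum(),cv2.minAreaRect(Q[m][:,:2].astype(np.float32)*1000),np.percentile(Q[m][:,2],[50,98]))
t=snap("scene")["image"][200:380,160:400]
b=cv2.resize(t,(640,480));save("fin.png",cv2.resize(np.hstack([a,b]),(800,300)))
```

```text
26.45 [ 0.57619966 -0.17655318  0.25983284] 0.06124332593837411 [ 0.68667938  0.19846374 -0.09670977]
tall 1611 [ 542.17771837 -297.41988802  122.05468646] [ 605.42276541 -220.20696793  130.47554195] ((573.6746826171875, -258.716552734375), (76.63846588134766, 62.12771224975586), 88.7197494506836)
mid 1844 [ 545.62477767 -139.93988861  106.03323816] [609.11381114 -54.93871036 116.89187034] ((577.641845703125, -97.78094482421875), (84.54325866699219, 62.21870040893555), 88.74907684326172)
low 978 [546.84048916 -63.94512103  90.08659032] [609.76724759  -1.28788485  99.99344804] ((578.2349243164062, -33.27201461791992), (62.652381896972656, 62.26531219482422), 88.61687469482422)
cover 1741 ((575.4844360351562, -177.0874481201172), (76.05377960205078, 62.15913391113281), 88.76640319824219) [0.11817002 0.12316211]
liner 1432 ((574.9324340820312, -177.89170837402344), (60.38693618774414, 46.054290771484375), 88.77207946777344) [0.15654866 0.1581019 ]
```

View pics/fin.png

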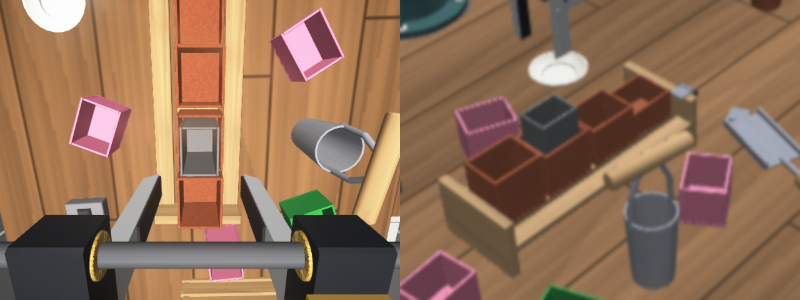

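The liner sits nested in the spare pot (200,148 in the left view), with its top at about 157 mm, so it is right down on the floor. All four pots are upright and in line, and the gripper is clear.

```bash
python3 -c "
from bench import robot
print(robot.close_job())"
```

```text
the job is handed in; nothing more can be done
None
```

The job is handed in after about 26 s of the 72 s: the row is slid apart, the spare pot stands upright and square in the gap, the liner is nested on its floor, and the gripper is clear of everything.

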